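Release a latched battery pack through the charger's slot

TASK

The battery pack is latched in the bench charger. Take the release key out of its wooden block, push its rod down through the slot on top of the charger, feel for the hidden latch tab and press it gently until the pack springs out of the latch, without forcing anything and without touching the pack. Then put the key back in the block's hole, fully home with its collar resting on the block, and leave the other things on the bench alone.

Things in the scene. Friction and masses are not known exactly. Their poses are not given: they have to be found in the camera images.
- charger: Grey bench charger fixed to the bench, 160 (x) x 90 (y) x 80 mm, two screw ears. Origin at bench level on its centre line, 85 mm from its -x end and 75 mm from its +x end; z up. -x end: open bay for the pack, floor z=20 mm, walls to z=40 mm. +x end (x 15 to 75 mm): tower 80 mm high, slot in its flat top. Damaged by more than 22 N from the key, on the outside or inside.
- slot_mouth (a point): Middle of the slot, level with the tower's top, 80 mm above the bench; axes as the charger's. The slot leads into a vertical shaft, 12 mm wide (x) and 42 mm long (y), long edges bevelled, 60 mm deep to a solid floor. In it, out of sight, stands the latch tab; beside the tab a rod meets nothing before the floor.
- shaft_floor (a point): Middle of the shaft's floor, 60 mm below the slot's mouth. The hidden tab over it has a flat top, 11 (x) x 12 (y) mm. Its place differs each time: its middle up to 14 mm to either side of the slot's middle along y, its top 18 to 42 mm below the mouth. Sprung: yields from about 3 N, needs about 5 to 12 N, frees the pack after about 6 to 7 mm of travel, stops hard at 8 mm.
- pack: Small black battery pack with grey label, 76 (x) x 62 (y) x 42 mm, 0.2 kg, loose in the charger's bay, held by the latch against a spring. Origin: centre of its underside; axes as the charger's. Latched it is at about x=-25, z=20 mm in the charger's frame; once released a spring slides it about 26 mm toward the charger's -x, and it stays in the bay.
- block: Wooden block fixed to the bench, 70 (x) x 60 (y) x 72 mm, with a vertical through hole 11 mm across in the middle and four short steel bits standing 7 mm out of its corners. Origin: centre of its underside; z up.
- block_hole (a point): Middle of the hole's mouth on the block's top, 72 mm above the bench.
- key: Release key, loose, 121 mm long, 0.06 kg, standing in the block: steel rod 6 mm across, 65 mm long, round tip; then a round collar 26 mm across, 6 mm thick; then a black handle 28 (x) x 18 (y) x 50 mm. Origin: the rod's tip; z runs up the key to the handle. Home in the block, the collar rests on the block's top, the tip 7 mm above the bench.
- key_tip (a point): The rod's tip (round end).
- key_grip (a point): Middle of the handle on the key's axis, 100 mm above the tip; the handle is 18 mm thick along y (grasp across y) and ends 21 mm above this point.
- sanding_cork: Cork sanding block, 63 x 95 x 29 mm, loose bystander; origin: centre of its underside.
- offcut: Pale wooden offcut, 38 x 60 x 38 mm, loose bystander; origin: centre of its underside.
Not all that is in view belongs to the job. Of the things like the key, leave any that is green; of the rest the smaller one is meant. There is more than one size of the pack; the one meant has the size given above.

How it is judged (in metres and radians):
On the way:
1. the pack has sprung at least 19 mm out of its latched place while the key's rod is in the charger's slot (x of pack in the frame of charger below -0.044 m and z of key_tip in the frame of slot_mouth between -0.066 and -0.012 m and horizontal distance between key_tip and slot_mouth below 0.022 m), for 0.1 s.
At the end, for the whole second after the job is handed in: The pack stands level in the charger's bay at rest, 19 to 60 mm forward of its latched place; the key stands at rest, upright within 0.08 rad, in the block's hole (tip within 8 mm of the hole's axis), with its collar down on the block within 4 mm (x of pack in the frame of charger between -0.085 and -0.044 m and angle between pack's own z axis and vertical below 0.15 rad and horizontal distance between key_tip and block_hole below 0.008 m and height (world z) of key_tip below 0.011 m and angle between key's own z axis and vertical below 0.08 rad and linear speed of each of key, pack below 0.02 m/s); the robot touches nothing.
It fails at once if the key presses on the charger or its latch with more than 22 N (contact force between key and charger above 22 N).
It fails at once if the robot touches the pack with more than 1 N (contact force between any of the fingers, the arm and pack above 1 N).
It fails at once if the key touches the pack with more than 1 N (contact force between key and pack above 1 N).
It fails at once if the sanding cork or the offcut is moved more than 30 mm (distance of any of sanding_cork, offcut from where it was at the start of the episode above 0.03 m).
It also fails if it takes over 70 s, if anything falls off the work surface, if the arm or the gripper's body presses on something with over 40 N, if the wrist force passes 120 N, or if a joint passes its speed limit or range.

ROBOT

A 6-joint arm with a two-finger parallel gripper is mounted at the origin on a cart in front of the work surface, level with it; the furniture and walls round the work are solid. World frame = base frame: x ahead of the robot, y to its left, z up, the work surface at z = 0. Lengths are in m, angles in degrees, forces in N, time in s.
With the tool pointing down it reaches from about 0.375 to 0.9 m from the base axis. Payload 3.1 kg.
Tool frame: the origin (TCP) lies on the centre line of the jaws, within the pads' length; the fingertips stand 17 mm ahead of it and the grasp point (between the pads) lies 2 mm behind it; z points along the fingers, y is the line along which they close (so a half turn about z gives the same grasp; the last joint's range is limited). The gripper opens to 87 mm and grips with 3 to 60 N. Pads are 19 mm wide; open, the fingers measure 117 mm over their backs; the gripper's body (75 mm by 190 mm) begins 51 mm behind the grasp point.
Start: joints at [-78.352, 30.224, 82.088, -0, 67.689, -10.227], TCP at [0.233, -0.58, 0.24] pointing down, gripper open.
Joint ranges: [-176.69, 176.69], [-43.24, 126.21], [12.49, 139.97], [-82, 262], [0, 151.66], [-163.58, 163.58]. Speed limits (degrees/s): [159.86, 159.86, 180, 180, 180, 180].

INTERFACE

Orientations are given as a 3x3 rotation matrix whose columns are the frame's x, y, z axes.
In Python, from rig import bot, imaging, finder gives the robot as it stands. The module is installed in compiled form; this text tells all that it offers.
- The arm moves only by the tool play_rows, never from a script. Its argument "motion" is a list that holds one entry, the list of rows, each a list of 6 numbers: the shift along the tool's x, y, z in fractions of the full range, 1 being 50 cm, then the turn, a rotation vector about the tool's x, y, z in a scale on which 1.0 is 2 rad. In form: [[[dx, dy, dz, wx, wy, wz], ...]]. A call has 1 to 8 rows; each row is the pose to reach, as a shift and turn from the pose commanded when the call began, along the tool's axes at that moment; what a row does not reach only later rows make up. A row lasts 1/12 s, in which the tool goes at most 41.7 mm and 7.16 degrees, less where a joint would pass 70% of its speed; a pose out of reach is approached as far as the arm can. A shift or turn number past 1, either way, is cut back to 1. A call with a gripper value outside its range is refused whole. "fingers" is the finger opening in m, from 0 to 0.087, set as the call begins (left out, the last holds). The fingers move at their own pace and stop on an object; the grip force is fixed at half the most. Time passes only in rows, so rows that repeat a pose let the fingers close. It gives the time, the measured TCP pose, the force, the opening and the grip force at its end, in the units of the state.
- bot.read_state(): the state, without advancing time (a new reading comes with each control period).
- imaging.capture(name): name is "scene" or "top"; returns a dict with "frame" (400x640x3 uint8, red, green, blue), "camera_matrix" (3x3 intrinsics, pixels), "R" (3x3) and "t" (3): a world point X has camera coordinates R X + t. Camera axes: x right, y down, z forward; pixel columns grow to the right and rows downward; lengths in m; the calibration is good to about 2 mm. A picture is of the moment at which its call begins. There is no depth.
- bot.hand_in(): hands the job in; it is judged then, once.
Trained networks look in the newest picture that a camera, given by its name, has taken for a name from the list of things; names that differ only in an ending like _2 or _b are one class to them, and where a whole thing is asked for, a point or a joint stands for the part that bears it (a point fixed in the world has none). Each returns a list of dicts, best first, with "confidence" (0 to 1); they miss things now and then, are a little off and sometimes report something else, mostly with a low value. They report only what shows in the picture. A call takes as long as a camera call. They do not tell look-alikes from the thing itself.
- finder.recognise(camera, name): "at" ([x, y, z] in m, in world coordinates, good to about 4 mm: the middle of the surface that is visible of it).
- finder.outline_of(camera, name): "pixels" (400x640 bool, what is visible of it).
The state is a dict: "time_s": time; "joint_positions": joint angles; "qvel": joint speeds; "tau": joint torques, N m; "position": TCP position; "tcp_rot": TCP orientation; "force": force on the tool from outside, world axes, zero at the start; "moment": the same for the moment, N m; "opening": opening from 0.0 (shut) to 1.0 (fully open); "grasp_force": force on a finger pad.
Only numpy, scipy, OpenCV 4.12 (cv2) and the standard library are available. Lean on these libraries where they do the work, as an engineer would, in place of code of your own. Each camera call takes 0.05 s, during which the arm holds its last target. There are 200 camera calls.

## Working session

There is one attempt and no reset: what is moved stays moved. The work goes in short steps, Python scripts to look and compute and a tool call to move; the robot and the scene stay as the last step left them, time stands still between calls to the robot, and variables do not carry over. Pictures are saved under pics/ and viewed, at most 10 in all, crops included, and the job is handed in when it is done.

Besides the shell and the picture viewer there is one more tool, called after "Request:" in YAML: its name, and indented under it one key for each argument. play_rows: Moves the arm, as the interface text tells. Its arguments: {"type":"object","properties":{"motion":{"type":"array"},"fingers":{"type":"number"}},"required":["motion"]}

```bash
mkdir -p pics; python3 - <<'E'
from rig import bot, imaging, finder
import cv2,numpy as np
s=bot.read_state(); print(s['time_s'],s['position'],np.round(s['tcp_rot'],3).tolist(),s['force'])
for c in ["scene","top"]:
    d=imaging.capture(c); cv2.imwrite(f"pics/{c}0.png",d["frame"][:,:,::-1]); print(c,np.round(d["camera_matrix"],1).tolist(),np.round(d["R"],3).tolist(),np.round(d["t"],3).tolist())
    for n in ["charger","pack","block","key","sanding_cork","offcut"]:
        print(n,[(np.round(r["at"],3).tolist(),round(r["confidence"],2)) for r in finder.recognise(c,n)][:4])
E
```

```text
0.0 [ 0.23275591 -0.57928039  0.23854656] [[0.928, 0.373, -0.0], [0.373, -0.928, 0.002], [0.0, -0.002, -1.0]] [-0.4549993   0.25235031 -0.97332462]
scene [[362.4, 0.0, 318.8], [0.0, 362.4, 208.2], [0.0, 0.0, 1.0]] [[-0.792, -0.61, 0.01], [-0.435, 0.553, -0.71], [0.428, -0.567, -0.704]] [0.553, 0.235, 0.732]
charger [([0.544, 0.27, 0.037], 0.94)]
pack [([0.492, 0.263, 0.063], 0.77), ([0.54, 0.451, 0.054], 0.74)]
block [([0.545, -0.058, 0.059], 0.87)]
key [([0.555, -0.079, 0.105], 0.77), ([0.634, -0.152, 0.126], 0.73), ([0.463, -0.032, 0.099], 0.53)]
sanding_cork [([0.629, 0.1, 0.032], 0.71), ([0.56, -0.081, 0.105], 0.48)]
offcut [([0.719, 0.201, 0.038], 0.61)]
top [[370.3, 0.0, 319.2], [0.0, 370.3, 198.7], [0.0, 0.0, 1.0]] [[0.013, -1.0, -0.009], [-0.992, -0.011, -0.123], [0.123, 0.011, -0.992]] [0.132, 0.608, 0.875]
charger [([0.552, 0.236, 0.069], 0.66)]
pack [([0.507, 0.254, 0.065], 0.95), ([0.551, 0.436, 0.055], 0.92)]
block [([0.559, -0.072, 0.073], 0.73)]
key [([0.637, -0.159, 0.158], 0.83), ([0.643, 0.084, 0.027], 0.7), ([0.556, -0.084, 0.127], 0.68), ([0.465, -0.038, 0.121], 0.5)]
sanding_cork [([0.642, 0.087, 0.026], 0.97)]
offcut [([0.724, 0.193, 0.037], 0.57)]
```

View pics/scene0.png

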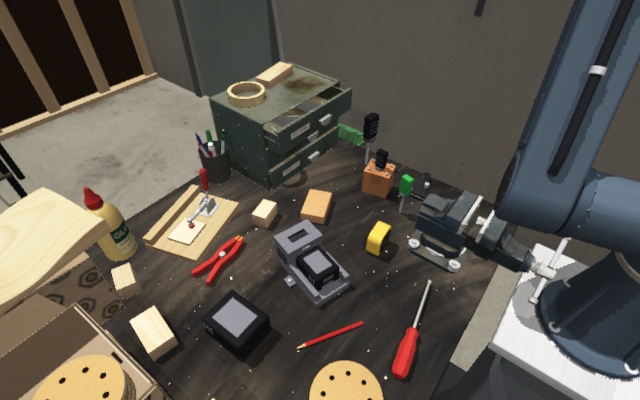

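View pics/top0.png

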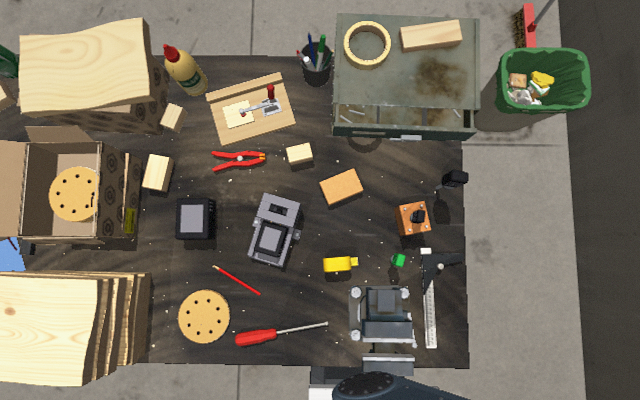

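Candidates for the key: black key in the block (scene 381,160 / top 417,217), a larger black key (scene 371,125 / top 455,180), and a green one (scene 406,185 / top 398,260). The one in the block is the smaller non-green one, so that is my choice. The pack is the one in the charger (top 270,242); the larger one at (195,218) is a decoy. I'll check this in a close crop.

```bash
python3 - <<'E'
import cv2,numpy as np
t=cv2.imread("pics/top0.png"); s=cv2.imread("pics/scene0.png")
f=lambda im,x,y,w,h,k:cv2.resize(im[y:y+h,x:x+w],None,fx=k,fy=k,interpolation=cv2.INTER_CUBIC)
a=f(t,240,185,66,83,6)[:,:396]; b=f(t,392,180,66,83,6)[:,:396]
cv2.imwrite("pics/crop1.png",np.hstack([a,b]))
E
```

```text
(no output)
```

View pics/crop1.png

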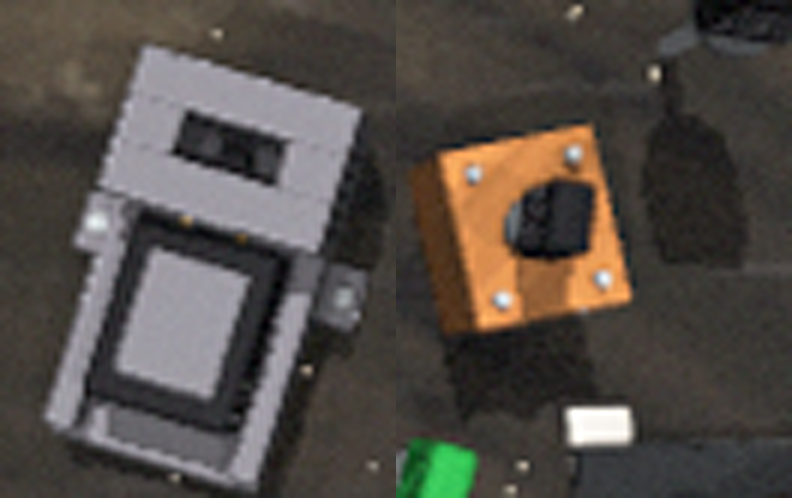

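The top crop shows the slot's middle at full pixel about (278.5,209.8). The black key stands in the orange block, with the big black key beyond it and the green one below left. The choice is confirmed. Next I'll look at the same parts in the scene camera.

```bash
cat > h.py <<'E'
from rig import bot, imaging, finder
import cv2,numpy as np
def unproj(d,uv,z):
    K,R,t=d["camera_matrix"],d["R"],d["t"]; uv=np.atleast_2d(uv)
    r=(R.T@np.linalg.inv(K)@np.c_[uv,np.ones(len(uv))].T).T; c=-R.T@t
    return c+r*((z-c[2])/r[:,2])[:,None]
def proj(d,X):
    p=(d["camera_matrix"]@(d["R"]@np.atleast_2d(X).T+np.array(d["t"])[:,None])).T; return p[:,:2]/p[:,2:]
E
python3 - <<'E'
from h import *
s=cv2.imread("pics/scene0.png")
f=lambda im,x,y,w,h,k:cv2.resize(im[y:y+h,x:x+w],None,fx=k,fy=k,interpolation=cv2.INTER_CUBIC)
cv2.imwrite("pics/crop2.png",np.hstack([f(s,268,212,66,83,6),f(s,350,140,66,83,6)]))
d=imaging.capture("top"); np.set_printoptions(precision=4,suppress=True)
c=lambda p,ox,oy:np.array([[ox,oy]])+(np.array(p)+.5)/6-.5
tw=unproj(d,c([(145,45),(362,108),(318,250),(100,188)],240,185),.08)
sl=unproj(d,c([(187,112),(288,148),(275,185),(175,150)],240,185),.08)
bt=unproj(d,c([(41,155),(196,125),(236,298),(79,332)],392,180),.072)
bits=unproj(d,c([(78,174),(178,154),(207,278),(107,300)],392,180),.079)
kt=unproj(d,c([(152,186),(196,180),(190,247),(155,257)],392,180),.128)
for n,q in zip("tower slot block bits key".split(),(tw,sl,bt,bits,kt)):
    e=np.diff(np.r_[q,q[:1]],axis=0); print(n,q.mean(0)[:2],np.linalg.norm(e,axis=1),np.degrees(np.arctan2(e[:,1],e[:,0])))
for n in ["key"]:
  for cam in ["top","scene"]:
    if cam=="scene": imaging.capture("scene")
    for r in finder.outline_of(cam,n):
        m=r["pixels"];ys,xs=np.nonzero(m);print(cam,r["confidence"],xs.min(),xs.max(),ys.min(),ys.max(),xs.mean(),ys.mean(),m.sum())
E
```

```text
tower [0.5757 0.2354] [0.0892 0.058  0.0888 0.0588] [-105.5878  163.9268   74.8898  -15.6502]
slot [0.5752 0.2354] [0.0423 0.0153 0.0417 0.0156] [-108.9362  161.9506   71.4402  -15.8884]
block [ 0.5606 -0.0858] [0.0625 0.0694 0.063  0.0707] [ -78.3583 -168.2971  102.8254   11.2986]
bits [ 0.5604 -0.0859] [0.04   0.0493 0.0399 0.0501] [ -78.0133 -168.0753  103.0219   12.0452]
key [ 0.5601 -0.085 ] [0.0164 0.0249 0.0134 0.0261] [-81.552  173.6608 106.5272   1.2677]
top 0.96 436 468 170 189 453.42439024390245 179.43658536585366 410
top 0.76 410 425 209 223 417.845 216.27 200
top 0.69 390 404 253 266 397.50877192982455 259.14619883040933 171
top 0.68 254 287 221 256 271.07339449541286 238.579128440367 872
top 0.3 320 362 168 204 341.19718309859155 186.36016096579476 994
scene 0.85 363 378 113 163 369.66815144766144 130.75278396436525 449
scene 0.69 399 412 174 211 404.7216494845361 187.19243986254295 291
scene 0.5 375 386 150 169 380.4479166666667 159.61458333333334 192
```

View pics/crop2.png

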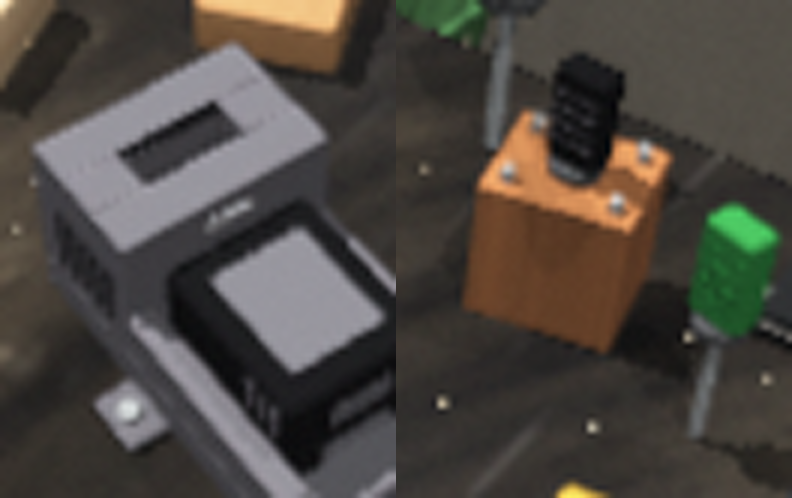

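```bash
python3 - <<'E'
from h import *
np.set_printoptions(precision=4,suppress=True)
D={c:imaging.capture(c) for c in("scene","top")}
c=lambda p,ox,oy:np.array([[ox,oy]])+(np.array(p)+.5)/6-.5
S=D["scene"]
tw=unproj(S,c([(235,42),(327,135),(125,250),(35,148)],268,212),.08)
sl=unproj(S,c([(217,102),(243,131),(147,184),(120,153)],268,212),.08)
bt=unproj(S,c([(135,110),(276,155),(239,230),(82,192)],350,140),.072)
for n,q in zip("tower slot block".split(),(tw,sl,bt)):
    e=np.diff(np.r_[q,q[:1]],axis=0); print(n,q.mean(0)[:2],np.linalg.norm(e,axis=1),np.degrees(np.arctan2(e[:,1],e[:,0])))
# handle yaw: silhouette fit on the network masks
masks={}
for cam,(u,v) in {"scene":(380,160),"top":(418,216)}.items():
    for r in finder.outline_of(cam,"key"):
        ys,xs=np.nonzero(r["pixels"])
        if np.hypot(xs.mean()-u,ys.mean()-v)<6: masks[cam]=r["pixels"]; break
k=4
def sil(d,x,y,yaw):
    a=np.radians(yaw);R=np.array([[np.cos(a),-np.sin(a)],[np.sin(a),np.cos(a)]])
    P=[[*(R@[sx*.014,sy*.009]+[x,y]),z] for sx in(-1,1) for sy in(-1,1) for z in(.078,.128)]
    t=np.linspace(0,2*np.pi,24)
    C=[[x+.013*np.cos(b),y+.013*np.sin(b),z] for b in t for z in(.072,.078)]
    im=np.zeros((400*k,640*k),np.uint8)
    for Q in(P,C): cv2.fillConvexPoly(im,cv2.convexHull(np.round((proj(d,Q)+.5)*k).astype(np.int32)),1)
    return im
big={q:np.kron(m[100:300,340:440].astype(np.uint8),np.ones((k,k),np.uint8)) for q,m in masks.items()}
res=[]
for yaw in range(-90,90,6):
  b=max((sum((lambda a,m:(a&m).sum()/(a|m).sum())(sil(D[q],.5602+dx,-.0858+dy,yaw)[400:1200,1360:1760],big[q]) for q in big),dx,dy) for dx in(-.003,0,.003) for dy in(-.003,0,.003))
  res.append((round(float(b[0]),3),yaw,b[1],b[2]))
print(list(big),sorted(res)[::-1][:8])
E
```

```text
tower [0.5738 0.2361] [0.0578 0.0881 0.058  0.0888] [ 164.3035   74.8434  -15.0625 -105.3339]
slot [0.5736 0.2364] [0.0172 0.042  0.0178 0.0423] [ 162.6258   74.6237  -16.3537 -106.1921]
block [ 0.5583 -0.0863] [0.0683 0.0578 0.0704 0.067 ] [-170.8965  103.1456   16.6633  -78.6454]
['scene', 'top'] [(1.672, 6, 0, 0), (1.671, -30, 0, 0), (1.667, -12, 0, 0), (1.665, 12, 0, 0), (1.664, -36, 0, 0), (1.661, 18, 0, 0), (1.659, -24, 0, 0), (1.649, 0, 0, 0)]
```

```bash
cat >> h.py <<'E'
from scipy.spatial.transform import Rotation as Ro
def Rt(yaw):
    a=np.radians(yaw);c,s=np.cos(a),np.sin(a); return np.array([[c,s,0],[s,-c,0],[0,0,-1]])
def go(p,yaw,s=None):
    s=s or bot.read_state(); R=np.array(s["tcp_rot"])
    print("t",round(s["time_s"],2),"pos",np.round(s["position"],4),"F",np.round(s["force"],1),"shift",np.round(R.T@(np.array(p)-s["position"]),4),"turn",np.round(Ro.from_matrix(R.T@Rt(yaw)).as_rotvec(degrees=True),2))
E
python3 -c "
from h import *
go([.5597,-.086,.22],8)"
```

```text
t 1.1 pos [ 0.2329 -0.58    0.2395] F [0.1 0.6 0.2] shift [ 0.4873 -0.3366  0.0195] turn [-0.   -0.   13.87]
```

The rows are not in the units I measure in: shifts go in shares of 50 cm and turns go in shares of 2 rad. I convert before sending: 0.4873 m is 0.9746, -0.3366 m is -0.6732, 13.9 degrees is 0.1213.

Request:
play_rows:
  motion:
    - [[0.9746,-0.6732,0,0,0,0.1213],[0.9746,-0.6732,0,0,0,0.1213],[0.9746,-0.6732,0,0,0,0.1213],[0.9746,-0.6732,0,0,0,0.1213],[0.9746,-0.6732,0,0,0,0.1213],[0.9746,-0.6732,0,0,0,0.1213],[0.9746,-0.6732,0,0,0,0.1213],[0.9746,-0.6732,0,0,0,0.1213]]
  fingers: 0.06

```text
time_s: 1.77
position: [0.4176, -0.3003, 0.2398]
tcp_rot: [[0.99, 0.138, 0.0], [0.138, -0.99, -0.0], [0.0, 0.0, -1.0]]
force: [0.2, -0.2, -0.5]
opening: 0.695
grasp_force: 0.0
```

```bash
python3 -c "
from h import *
go([.5597,-.086,.22],8)"
```

```text
t 1.77 pos [ 0.4176 -0.3003  0.2398] F [ 0.2 -0.2 -0.5] shift [ 0.1703 -0.1926  0.0198] turn [ 0.03 -0.02 -0.05]
```

In the tool's units: -0.192 m is -0.384, 0.17 m is 0.34.

Request:
play_rows:
  motion:
    - [[0.34,-0.384,0,0,0,0],[0.34,-0.384,0,0,0,0],[0.34,-0.384,0,0,0,0],[0.34,-0.384,0,0,0,0],[0.34,-0.384,0,0,0,0],[0.34,-0.384,0,0,0,0],[0.34,-0.384,0,0,0,0],[0.34,-0.384,0,0,0,0]]

```text
time_s: 2.43
position: [0.5596, -0.0858, 0.2395]
tcp_rot: [[0.99, 0.144, 0.001], [0.144, -0.99, -0.0], [0.001, 0.0, -1.0]]
force: [0.2, -0.3, -0.7]
opening: 0.687
grasp_force: 0.0
```

```bash
python3 -c "
from h import *
d=imaging.capture('scene'); imaging.capture('top')
go([.5597,-.086,.105],8)
im=d['frame'][90:230,320:480,::-1]; cv2.imwrite('pics/c3.png',cv2.resize(im,None,fx=4,fy=4,interpolation=2))
"
```

```text
t 2.53 pos [ 0.5581 -0.0885  0.2394] F [-0.3 -0.2 -0.3] shift [ 0.0021 -0.0023  0.1344] turn [0.02 0.06 0.02]
```

View pics/c3.png

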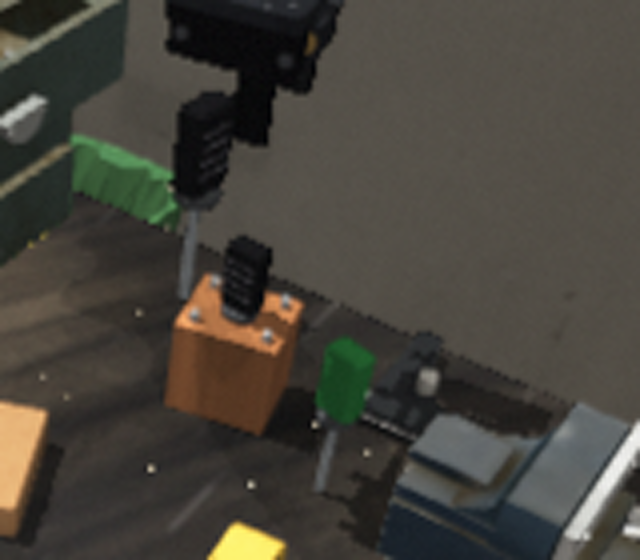

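The open gripper hangs over the key at about crop (250,240), clear of the large black key at (200,150). I'll descend.

In the tool's units: 0.134 m is 0.268, 0.06 m is 0.12.

Request:
play_rows:
  motion:
    - [[0.004,-0.0046,0.06,0,0,0],[0.004,-0.0046,0.12,0,0,0],[0.004,-0.0046,0.16,0,0,0],[0.004,-0.0046,0.2,0,0,0],[0.004,-0.0046,0.23,0,0,0],[0.004,-0.0046,0.254,0,0,0],[0.004,-0.0046,0.268,0,0,0],[0.004,-0.0046,0.268,0,0,0]]

```text
time_s: 3.2
position: [0.5585, -0.0872, 0.1042]
tcp_rot: [[0.991, 0.136, -0.003], [0.136, -0.991, 0.001], [-0.003, -0.001, -1.0]]
force: [-0.3, 0.2, 0.0]
opening: 0.689
grasp_force: 0.0
```

Request:
play_rows:
  motion:
    - [[0,0,0,0,0,0],[0,0,0,0,0,0],[0,0,0,0,0,0],[0,0,0,0,0,0],[0,0,0,0,0,0],[0,0,0,0,0,0]]
  fingers: 0.0

```text
time_s: 3.7
position: [0.5604, -0.0856, 0.106]
tcp_rot: [[0.99, 0.139, 0.001], [0.139, -0.99, -0.0], [0.001, 0.0, -1.0]]
force: [0.2, 0.6, 0.3]
opening: 0.321
grasp_force: 0.0
```

```bash
python3 -c "
from h import *
s=bot.read_state();print(s['opening']*87,s['grasp_force']);go([.5597,-.086,.105],8)"
```

```text
27.902903674364566 0.0
t 3.7 pos [ 0.5604 -0.0856  0.106 ] F [0.2 0.6 0.3] shift [-0.0008  0.0003  0.001 ] turn [ 0.02 -0.04 -0.01]
```

Request:
play_rows:
  motion:
    - [[0,0,0,0,0,0],[0,0,0,0,0,0],[0,0,0,0,0,0],[0,0,0,0,0,0],[0,0,0,0,0,0],[0,0,0,0,0,0]]

```text
time_s: 4.2
position: [0.5603, -0.0856, 0.1057]
tcp_rot: [[0.99, 0.139, 0.0], [0.139, -0.99, 0.0], [0.0, 0.0, -1.0]]
force: [-0.3, 1.4, 3.5]
opening: 0.203
grasp_force: 30.0
```

```bash
python3 -c "
from h import *
s=bot.read_state();print(s['opening']*87,s['grasp_force'],s['moment']);go([.5597,-.086,.105],8)"
```

```text
17.69617429895109 30.00034945551306 [ 0.11003745 -0.00527933 -0.01185108]
t 4.2 pos [ 0.5603 -0.0856  0.1057] F [-0.3  1.4  3.5] shift [-0.0007  0.0003  0.0007] turn [ 0.   -0.02 -0.02]
```

In the tool's units: -0.14 m is -0.28, -0.065 m is -0.13.

Request:
play_rows:
  motion:
    - [[0,0,-0.02,0,0,0],[0,0,-0.05,0,0,0],[0,0,-0.09,0,0,0],[0,0,-0.13,0,0,0],[0,0,-0.18,0,0,0],[0,0,-0.24,0,0,0],[0,0,-0.28,0,0,0],[0,0,-0.28,0,0,0]]

```text
time_s: 4.87
position: [0.5629, -0.0866, 0.2507]
tcp_rot: [[0.99, 0.139, 0.01], [0.139, -0.99, -0.003], [0.009, 0.005, -1.0]]
force: [0.4, -0.2, 0.7]
opening: 0.204
grasp_force: 30.0
```

```bash
python3 -c "
from h import *
s=bot.read_state();print(s['opening']*87,s['grasp_force']);go([.5747,.2357,.245],-15.5)"
```

```text
17.73652399523088 29.999711397103965
t 4.87 pos [ 0.5629 -0.0866  0.2507] F [ 0.4 -0.2  0.7] shift [ 0.0564 -0.3175  0.0047] turn [ 0.16 -0.56 23.48]
```

In the tool's units: -0.316 m is -0.632, 0.059 m is 0.118, 23.5 degrees is 0.2051.

Request:
play_rows:
  motion:
    - [[0.118,-0.632,0,0,0,0.2051],[0.118,-0.632,0,0,0,0.2051],[0.118,-0.632,0,0,0,0.2051],[0.118,-0.632,0,0,0,0.2051],[0.118,-0.632,0,0,0,0.2051],[0.118,-0.632,0,0,0,0.2051],[0.118,-0.632,0,0,0,0.2051],[0.118,-0.632,0,0,0,0.2051]]

```text
time_s: 5.53
position: [0.5736, 0.2375, 0.2444]
tcp_rot: [[0.964, -0.267, -0.002], [-0.267, -0.964, -0.0], [-0.002, 0.001, -1.0]]
force: [1.6, -0.1, -0.4]
opening: 0.206
grasp_force: 30.0
```

Request:
play_rows:
  motion:
    - [[0,0,0,0,0,0],[0,0,0,0,0,0],[0,0,0,0,0,0],[0,0,0,0,0,0]]

```text
time_s: 5.87
position: [0.5744, 0.234, 0.2448]
tcp_rot: [[0.963, -0.269, -0.002], [-0.269, -0.963, -0.001], [-0.001, 0.001, -1.0]]
force: [0.1, -0.7, -0.3]
opening: 0.204
grasp_force: 30.0
```

```bash
python3 -c "
from h import *
go([.5747,.2357,.195],-15.5)"
```

```text
t 5.87 pos [0.5744 0.234  0.2448] F [ 0.1 -0.7 -0.3] shift [-0.0001 -0.0018  0.0498] turn [ 0.07  0.08 -0.1 ]
```

In the tool's units: 0.055 m is 0.11, -0.0018 m is -0.0036.

Request:
play_rows:
  motion:
    - [[0,-0.0036,0.03,0,0,0],[0,-0.0036,0.06,0,0,0],[0,-0.0036,0.084,0,0,0],[0,-0.0036,0.1,0,0,0],[0,-0.0036,0.11,0,0,0],[0,-0.0036,0.11,0,0,0],[0,-0.0036,0.11,0,0,0],[0,-0.0036,0.11,0,0,0]]

```text
time_s: 6.53
position: [0.5759, 0.237, 0.1913]
tcp_rot: [[0.963, -0.268, 0.002], [-0.268, -0.963, 0.0], [0.001, -0.001, -1.0]]
force: [0.4, -0.0, 0.7]
opening: 0.203
grasp_force: 30.0
```

```bash
python3 -c "
from h import *
go([.5747,.2357,.186],-15.5)
s=imaging.capture('scene');t=imaging.capture('top')
f=lambda d,u,v:cv2.resize(d['frame'][v:v+70,u:u+60,::-1],None,fx=6,fy=6,interpolation=2)
cv2.imwrite('pics/c4.png',np.hstack([f(s,265,195),f(t,248,180)]))
R=Rt(-15.5)
tip=np.array(bot.read_state()['position'])-[0,0,.0987]
print(tip,(proj(s,tip)-[265,195]+.5)*6-.5,(proj(s,[.5747,.2357,.08])-[265,195]+.5)*6-.5)
"
```

```text
t 6.53 pos [0.5759 0.237  0.1913] F [ 0.4 -0.   0.7] shift [-0.0009  0.0016  0.0053] turn [-0.04 -0.08 -0.05]
[0.57580691 0.2372315  0.09272821] [[192.75555199 219.23331768]] [[198.9767649 241.5566607]]
```

View pics/c4.png

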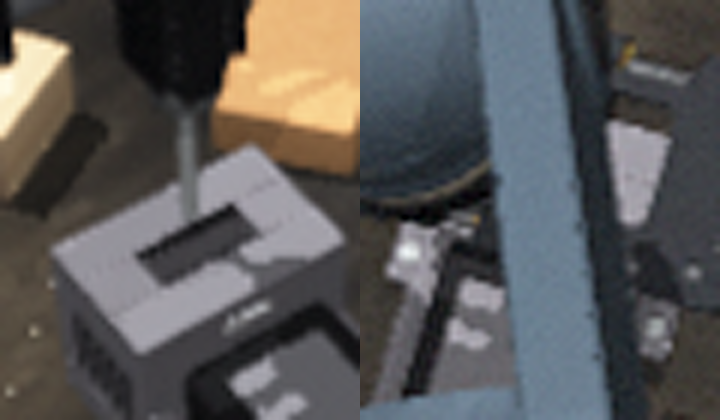

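The tip is at crop (191,225) over the slot, whose middle is at (198,243). Both agree with my projection to about 1 mm. I'll let it settle, then read again.

Request:
play_rows:
  motion:
    - [[0,0,0,0,0,0],[0,0,0,0,0,0],[0,0,0,0,0,0],[0,0,0,0,0,0]]

```text
time_s: 6.97
position: [0.5753, 0.2373, 0.1907]
tcp_rot: [[0.964, -0.267, 0.0], [-0.267, -0.964, 0.0], [0.0, -0.0, -1.0]]
force: [0.1, -0.5, -0.0]
opening: 0.203
grasp_force: 30.0
```

```bash
python3 -c "
from h import *
for i in range(3):
  go([.5747,.2357,.1647],-15.5); imaging.capture('scene')
"
```

```text
t 6.97 pos [0.5753 0.2373 0.1907] F [ 0.1 -0.5 -0. ] shift [-0.0002  0.0017  0.026 ] turn [-0.01 -0.02 -0.01]
t 7.02 pos [0.5753 0.2373 0.1907] F [-0.3  0.6 -0.9] shift [-0.0001  0.0017  0.026 ] turn [-0.   -0.01 -0.02]
t 7.07 pos [0.5752 0.2372 0.1906] F [ 0.4 -0.3  0.1] shift [-0.0001  0.0016  0.0259] turn [-0.   -0.   -0.02]
```

In the tool's units: 0.017 m is 0.034, 0.0016 m is 0.0032.

Request:
play_rows:
  motion:
    - [[0,0.0032,0.01,0,0,0],[0,0.0032,0.018,0,0,0],[0,0.0032,0.024,0,0,0],[0,0.0032,0.028,0,0,0],[0,0.0032,0.032,0,0,0],[0,0.0032,0.034,0,0,0],[0,0.0032,0.034,0,0,0]]

```text
time_s: 7.7
position: [0.5747, 0.2356, 0.1732]
tcp_rot: [[0.964, -0.268, -0.001], [-0.268, -0.964, -0.0], [-0.001, 0.0, -1.0]]
force: [-0.4, -0.6, -1.0]
opening: 0.21
grasp_force: 30.0
```

In the tool's units: 0.01 m is 0.02, 0.008 m is 0.016.

Request:
play_rows:
  motion:
    - [[0,0,0.006,0,0,0],[0,0,0.012,0,0,0],[0,0,0.016,0,0,0],[0,0,0.02,0,0,0],[0,0,0.02,0,0,0],[0,0,0.02,0,0,0]]

```text
time_s: 8.2
position: [0.5747, 0.2356, 0.1633]
tcp_rot: [[0.964, -0.268, -0.0], [-0.268, -0.964, -0.0], [-0.0, 0.0, -1.0]]
force: [-0.6, 1.1, -0.5]
opening: 0.203
grasp_force: 30.0
```

Request:
play_rows:
  motion:
    - [[0,0,0.002,0,0,0],[0,0,0.004,0,0,0],[0,0,0.006,0,0,0],[0,0,0.008,0,0,0],[0,0,0.008,0,0,0]]

```text
time_s: 8.62
position: [0.5749, 0.2356, 0.1596]
tcp_rot: [[0.964, -0.268, 0.0], [-0.268, -0.964, 0.0], [0.0, -0.0, -1.0]]
force: [0.0, 0.2, 0.3]
opening: 0.208
grasp_force: 30.0
```

In the tool's units: 0.004 m is 0.008, 0.003 m is 0.006.

Request:
play_rows:
  motion:
    - [[0,0,0.002,0,0,0],[0,0,0.004,0,0,0],[0,0,0.006,0,0,0],[0,0,0.008,0,0,0],[0,0,0.008,0,0,0]]

```text
time_s: 9.03
position: [0.5753, 0.2357, 0.1576]
tcp_rot: [[0.964, -0.268, 0.002], [-0.268, -0.964, 0.0], [0.002, -0.001, -1.0]]
force: [-2.2, -1.0, 10.2]
opening: 0.208
grasp_force: 30.0
```

In the tool's units: 0.003 m is 0.006, 0.002 m is 0.004.

Request:
play_rows:
  motion:
    - [[0,0,0.002,0,0,0],[0,0,0.004,0,0,0],[0,0,0.006,0,0,0],[0,0,0.006,0,0,0]]

```text
time_s: 9.37
position: [0.5752, 0.2357, 0.154]
tcp_rot: [[0.964, -0.268, 0.001], [-0.268, -0.964, 0.0], [0.001, -0.001, -1.0]]
force: [-0.9, -0.5, 7.1]
opening: 0.203
grasp_force: 30.0
```

Request:
play_rows:
  motion:
    - [[0,0,0,0,0,0],[0,0,0.001,0,0,0],[0,0,0.002,0,0,0],[0,0,0.002,0,0,0]]

```text
time_s: 9.7
position: [0.5752, 0.2357, 0.1527]
tcp_rot: [[0.964, -0.268, 0.001], [-0.268, -0.964, 0.0], [0.001, -0.0, -1.0]]
force: [-0.9, -0.4, 5.7]
opening: 0.202
grasp_force: 30.0
```

```bash
python3 -c "
from h import *
d=imaging.capture('scene')
s=bot.read_state();print(s['position'],s['force'],s['moment'])
for r in finder.recognise('scene','pack'): print(r)
"
```

```text
[0.57517818 0.23568243 0.15266491] [-1.01650445  0.54814618  5.28729189] [-0.06964112  0.2636597   0.04496572]
{'at': [0.4798, 0.2672, 0.0618], 'confidence': 0.78}
{'at': [0.5385, 0.4529, 0.0518], 'confidence': 0.62}
```

```bash
python3 -c "
from h import *
d=imaging.capture('scene')
f=lambda im:cv2.resize(im[190:300,255:365],None,fx=3.6,fy=3.6,interpolation=2)
cv2.imwrite('pics/c5.png',np.hstack([f(cv2.imread('pics/scene0.png')),f(d['frame'][:,:,::-1])]))
s=bot.read_state();print(s['position'],s['force'])
"
```

```text
[0.5751786  0.23568245 0.15267009] [-0.83323096  0.1179263   5.33066942]
```

View pics/c5.png

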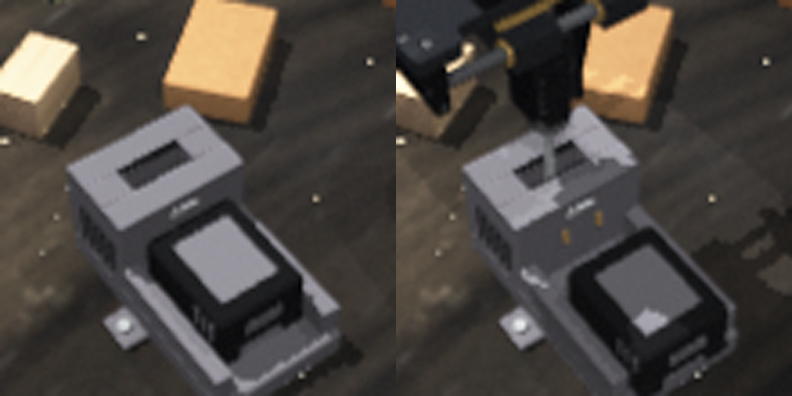

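The pack has sprung out: in the right view it has moved to about (650,300), which uncovers the gold contacts, and the rod is still in the slot. I'll withdraw straight up.

In the tool's units: -0.095 m is -0.19, -0.085 m is -0.17.

Request:
play_rows:
  motion:
    - [[0,0,-0.01,0,0,0],[0,0,-0.03,0,0,0],[0,0,-0.06,0,0,0],[0,0,-0.1,0,0,0],[0,0,-0.14,0,0,0],[0,0,-0.17,0,0,0],[0,0,-0.19,0,0,0],[0,0,-0.19,0,0,0]]

```text
time_s: 10.52
position: [0.5762, 0.236, 0.2494]
tcp_rot: [[0.964, -0.268, 0.005], [-0.268, -0.964, 0.001], [0.005, -0.002, -1.0]]
force: [-0.5, -0.5, -0.3]
opening: 0.201
grasp_force: 30.0
```

```bash
python3 -c "
from h import *
go([.5601,-.0858,.25],8)"
```

```text
t 10.52 pos [0.5762 0.236  0.2494] F [-0.5 -0.5 -0.3] shift [ 0.0706  0.3144 -0.001 ] turn [ -0.09  -0.29 -23.52]
```

In the tool's units: 0.314 m is 0.628, 0.072 m is 0.144, -23.5 degrees is -0.2051.

Request:
play_rows:
  motion:
    - [[0.144,0.628,0,0,0,-0.2051],[0.144,0.628,0,0,0,-0.2051],[0.144,0.628,0,0,0,-0.2051],[0.144,0.628,0,0,0,-0.2051],[0.144,0.628,0,0,0,-0.2051],[0.144,0.628,0,0,0,-0.2051],[0.144,0.628,0,0,0,-0.2051],[0.144,0.628,0,0,0,-0.2051]]

```text
time_s: 11.18
position: [0.559, -0.0883, 0.2455]
tcp_rot: [[0.99, 0.138, -0.002], [0.138, -0.99, 0.0], [-0.002, -0.001, -1.0]]
force: [0.4, -0.2, -0.3]
opening: 0.199
grasp_force: 30.0
```

Request:
play_rows:
  motion:
    - [[0,0,0.04,0,0,0],[0,0,0.08,0,0,0],[0,0,0.12,0,0,0],[0,0,0.12,0,0,0],[0,0,0.12,0,0,0],[0,0,0.12,0,0,0],[0,0,0.12,0,0,0],[0,0,0.12,0,0,0]]

```text
time_s: 11.85
position: [0.561, -0.0861, 0.1878]
tcp_rot: [[0.99, 0.139, 0.002], [0.139, -0.99, -0.001], [0.002, 0.001, -1.0]]
force: [0.6, -0.1, -0.7]
opening: 0.202
grasp_force: 30.0
```

```bash
python3 -c "
from h import *
d=imaging.capture('scene');t=imaging.capture('top')
go([.5601,-.0858,.176],8)
f=lambda d,u,v:cv2.resize(d['frame'][v:v+80,u:u+70,::-1],None,fx=5.5,fy=5.5,interpolation=2)
cv2.imwrite('pics/c6.png',np.hstack([f(d,345,115),f(t,385,175)]))
p=np.array(bot.read_state()['position'])
for z in (.0987,.035): print((proj(d,p-[0,0,z])-[345,115]+.5)*5.5-.5)
print((proj(d,[.5597,-.086,.072])-[345,115]+.5)*5.5-.5)
"
```

```text
t 11.95 pos [ 0.5607 -0.0861  0.1876] F [-0.1  0.6 -0.4] shift [-0.0006 -0.0004  0.0116] turn [ 0.05 -0.1   0.  ]
[[194.90784346 264.61584788]]
[[212.83774007 153.53785764]]
[[192.13317462 293.20239443]]
```

View pics/c6.png

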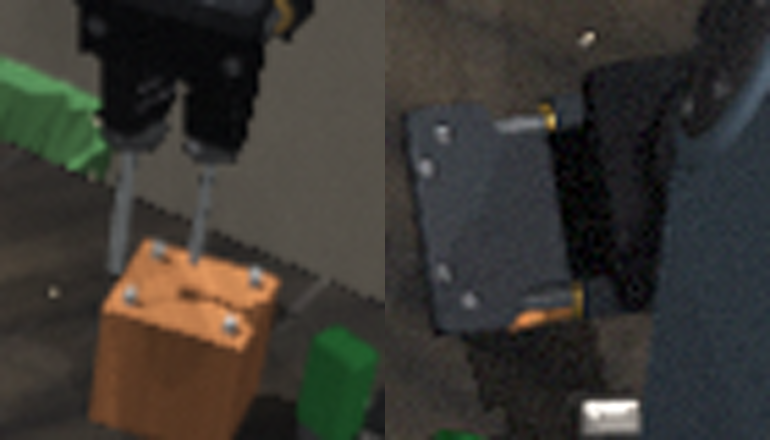

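The rod tip at (195,263) stands above the hole at (190,293), as predicted, with no slip in the grip. I'll lower it in.

In the tool's units: 0.025 m is 0.05, 0.022 m is 0.044.

Request:
play_rows:
  motion:
    - [[-0.001,-0.0006,0.01,0,0,0],[-0.001,-0.0006,0.02,0,0,0],[-0.001,-0.0006,0.026,0,0,0],[-0.001,-0.0006,0.032,0,0,0],[-0.001,-0.0006,0.038,0,0,0],[-0.001,-0.0006,0.044,0,0,0],[-0.001,-0.0006,0.05,0,0,0],[-0.001,-0.0006,0.05,0,0,0]]

```text
time_s: 12.62
position: [0.5592, -0.0859, 0.1608]
tcp_rot: [[0.99, 0.139, -0.001], [0.139, -0.99, 0.0], [-0.001, -0.001, -1.0]]
force: [0.2, 0.3, 0.2]
opening: 0.204
grasp_force: 30.0
```

Tip is about 10 mm into the hole with no force. Continuing; the collar seats near TCP z 0.1057.

In the tool's units: 0.047 m is 0.094, 0.042 m is 0.084.

Request:
play_rows:
  motion:
    - [[0,0,0.014,0,0,0],[0,0,0.028,0,0,0],[0,0,0.042,0,0,0],[0,0,0.056,0,0,0],[0,0,0.07,0,0,0],[0,0,0.084,0,0,0],[0,0,0.094,0,0,0],[0,0,0.094,0,0,0]]

```text
time_s: 13.28
position: [0.5588, -0.0857, 0.1131]
tcp_rot: [[0.99, 0.139, -0.003], [0.139, -0.99, 0.001], [-0.002, -0.001, -1.0]]
force: [0.7, 0.3, -0.5]
opening: 0.208
grasp_force: 30.0
```

In the tool's units: 0.004 m is 0.008, 0.002 m is 0.004.

Request:
play_rows:
  motion:
    - [[0,0,0,0,0,0],[0,0,0.004,0,0,0],[0,0,0.008,0,0,0],[0,0,0.008,0,0,0],[0,0,0.008,0,0,0]]

```text
time_s: 13.7
position: [0.5597, -0.086, 0.1107]
tcp_rot: [[0.99, 0.139, 0.0], [0.139, -0.99, -0.0], [0.0, 0.0, -1.0]]
force: [-0.2, -0.7, -0.6]
opening: 0.204
grasp_force: 30.0
```

In the tool's units: 0.0045 m is 0.009, 0.004 m is 0.008.

Request:
play_rows:
  motion:
    - [[0,0,0.002,0,0,0],[0,0,0.004,0,0,0],[0,0,0.006,0,0,0],[0,0,0.008,0,0,0],[0,0,0.009,0,0,0],[0,0,0.009,0,0,0]]

```text
time_s: 14.2
position: [0.5596, -0.0859, 0.1059]
tcp_rot: [[0.99, 0.139, -0.0], [0.139, -0.99, 0.0], [-0.0, -0.0, -1.0]]
force: [-0.2, 0.2, 0.2]
opening: 0.201
grasp_force: 30.0
```

Request:
play_rows:
  motion:
    - [[0,0,0,0,0,0],[0,0,0,0,0,0],[0,0,0,0,0,0],[0,0,0,0,0,0],[0,0,0,0,0,0],[0,0,0,0,0,0],[0,0,0,0,0,0],[0,0,0,0,0,0]]
  fingers: 0.06

```text
time_s: 14.87
position: [0.5596, -0.086, 0.1061]
tcp_rot: [[0.99, 0.139, 0.0], [0.139, -0.99, -0.0], [0.0, 0.0, -1.0]]
force: [0.4, -0.8, -0.4]
opening: 0.666
grasp_force: 0.0
```

In the tool's units: -0.14 m is -0.28, -0.11 m is -0.22.

Request:
play_rows:
  motion:
    - [[0,0,-0.02,0,0,0],[0,0,-0.06,0,0,0],[0,0,-0.1,0,0,0],[0,0,-0.16,0,0,0],[0,0,-0.22,0,0,0],[0,0,-0.28,0,0,0],[0,0,-0.28,0,0,0],[0,0,-0.28,0,0,0]]

```text
time_s: 15.53
position: [0.5608, -0.0863, 0.2488]
tcp_rot: [[0.99, 0.139, 0.005], [0.139, -0.99, -0.002], [0.005, 0.003, -1.0]]
force: [0.0, -0.6, -0.0]
opening: 0.688
grasp_force: 0.0
```

```bash
python3 -c "
from h import *
d=imaging.capture('scene')
go([.5601,-.0858,.176],8)
cv2.imwrite('pics/c7.png',cv2.resize(d['frame'][100:300,240:420,::-1],None,fx=3,fy=3,interpolation=2))
"
```

```text
t 15.58 pos [ 0.5595 -0.0859  0.247 ] F [ 0.9 -0.1  0.5] shift [ 0.0005 -0.0001  0.071 ] turn [ 0.04 -0.07 -0.02]
```

View pics/c7.png

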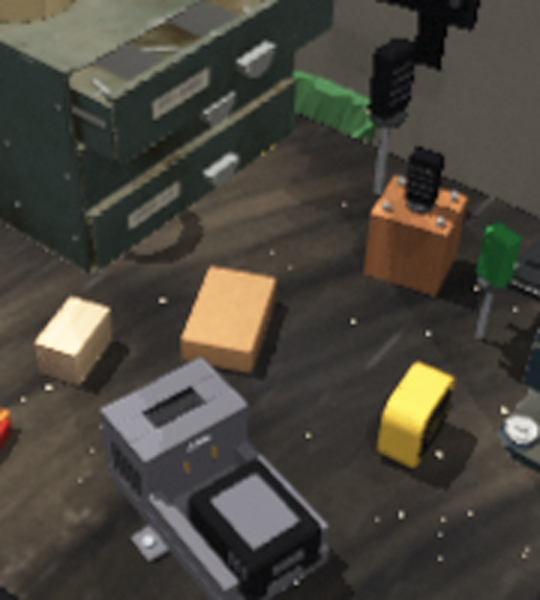

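The key stands upright and home in the block at (422,180). The pack is out of the latch at (258,520), the cork and offcut haven't moved, and the gripper is clear. I'll hand in.

```bash
python3 -c "
from rig import bot
print(bot.hand_in())"
```

```text
the job is handed in; nothing more can be done
None
```

The pack sprang out of the latch, the key is back home in the block with its collar down, the cork and offcut were left where they were, and the job was handed in at about 16 s; the hand-in call returned no verdict.

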